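Slide the thin carton out of the row and square it against the labelling stop

ROBOT

A 6-joint arm with a two-finger parallel gripper is mounted at the origin on the work surface. World frame = base frame: x ahead of the robot, y to its left, z up, the work surface at z = 0. Lengths are in m, angles in rad, forces in N, time in s.
With the tool pointing down it reaches from about 0.25 to 0.775 m from the base axis. Payload 4 kg.
Tool frame: the origin (TCP) lies midway between the tips of the shut fingers; the grasp point (between the pads) lies grip_point_offset behind it (grip_point_offset is the distance from the TCP to the grasp point, in m); z points along the fingers, y is the line along which they close (so a half turn about z gives the same grasp; the last joint's range is limited). The gripper opens to 94 mm and grips with 3 to 60 N. Pads are 16 mm wide; open, the fingers measure 119 mm over their backs; the gripper's body (75 mm by 177 mm) begins 78 mm behind the grasp point.
Start: joints at [1.074, 0.087, 1.371, -0, 1.684, -0.103], TCP at [0.211, 0.508, 0.206] pointing down, gripper open.
Joint ranges: [-3.1, 3.1], [-0.76, 2.03], [0.27, 2.55], [-1.08, 4.22], [0.17, 2.65], [-2.57, 2.57]. Speed limits (rad/s): [2.79, 2.79, 3.14, 3.14, 3.14, 3.14].

INTERFACE

Orientations are given as [roll, pitch, yaw] about the fixed x, y, z axes, in that order (R = Rz(yaw) Ry(pitch) Rx(roll)).
In Python, from bench import * gives the robot as it stands. The module is installed in compiled form; this text tells all that it offers.
- The arm moves only by the tool apply_moves, never from a script. Its argument "commands" is a list of rows, each a list of 7 numbers: the turn, a rotation vector about the world's x, y, z in rad, then the shift along the world's x, y, z in m, then the opening in per cent of the stroke, from 0 (shut) to 100 (fully open). In form: [[ax, ay, az, x, y, z, jaw], ...]. A call has exactly 5 rows; each row is the pose to reach, as a shift and turn from the pose commanded when the call began; what a row does not reach only later rows make up. A row lasts 1/10 s, in which the tool goes at most 50 mm and 8.59 degrees, less where a joint would pass 70% of its speed; a pose out of reach is approached as far as the arm can. A call with a gripper value outside its range is refused whole. The fingers move at their own pace and stop on an object; the grip force is fixed at half the most. Time passes only in rows, so rows that repeat a pose let the fingers close, or fill a call up. It gives the time, the measured TCP pose, the force, the opening and the grip force at its end, in the units of the state.
- get_obs(): the state, without advancing time (a new reading comes with each control period).
- snapshot(name): name is "scene" or "top"; returns a dict with "pixels" (480x640x3 uint8, red, green, blue), "vertical_fov" (degrees; the focal length in pixels is half the picture's height over the tangent of half this angle, whatever the lens; pixels are square), "cx", "cy" (the principal point, pixels), "rvec" (rotation vector, rad) and "tvec" (3), from world to camera coordinates, as OpenCV has them. Camera axes: x right, y down, z forward; pixel columns grow to the right and rows downward; lengths in m; the calibration is good to about 2 mm. A picture is of the moment at which its call begins. There is no depth.
- close_job(): hands the job in; it is judged then, once.
Trained networks look in the newest picture that a camera, given by its name, has taken for a name from the list of things; names that differ only in an ending like _2 or _b are one class to them, and where a whole thing is asked for, a point or a joint stands for the part that bears it (a point fixed in the world has none). Each returns a list of dicts, best first, with "score" (0 to 1); they miss things now and then, are a little off and sometimes report something else, mostly with a low value. They report only what shows in the picture. A call takes as long as a camera call. They do not tell look-alikes from the thing itself.
- masks_of(camera, query): "mask" (480x640 bool, what is visible of it) and "extent" ([left, top, right, bottom] in pixels, round what is visible of it).
- place_of(camera, query): "pixel" ([column, row] in pixels: a listed point, or the origin of a listed thing).
The state is a dict: "time": time; "joint_positions": joint angles; "qvel": joint speeds; "joint_torque": joint torques, N m; "tool_pos": TCP position; "ee_rot": TCP orientation; "wrist_force": force on the tool from outside, world axes, zero at the start; "wrist_torque": the same for the moment, N m; "width": finger opening in m; "finger_force": force on a finger pad.
Only numpy, scipy, OpenCV 4.12 (cv2) and the standard library are available. Lean on these libraries where they do the work, as an engineer would, in place of code of your own. Each camera call takes 0.05 s, during which the arm holds its last target. There are 200 camera calls.

TASK

Slide the thin carton endways out of the row of cartons, keeping it flat on the labelling board and leaving its taller neighbours where they lie, and bring it up against the rubber buffer of the end stop. Press it gently against the sprung buffer with about 5 to 10 newtons for a second so that it sits square for its label (the card is crushed by much more than that), then let go smoothly and leave it resting against the buffer. Do not disturb the other things on the desk.

Things in the scene. Friction and masses are not known exactly. Their poses are not given: they have to be found in the camera images.
- board: Grey labelling board, a fixed flat plate 460 x 210 mm, 8 mm thick, on the desk; origin at the centre of its underside. Its x axis runs along its length from the row of cartons towards the end stop: the direction to push. Its y axis runs across, along the row.
- stop: End stop across the board's far end, with a sprung black rubber buffer plate 190 mm wide, top 29 mm over the board. Origin on the board's top, mid-width; x as the board's. The buffer's near face lies anywhere from x = -69 to -24 mm, as last clamped: not measured, find it by touch. It yields along x by 4 N per mm, damped (150 N s/m), for 10 mm, then is solid.
- thin_carton: Carton to move: plain brown card, 100 x 40 mm, 18 mm thick, clearly lower than the rest, 0.08 to 0.15 kg. Origin at the centre of its underside, on the board; x along its length and the board's x. It is anywhere in the row of four, long sides touching, ends out of line by up to 16 mm. It slides with under 3 N; what pushes from behind follows into the 40 mm gap it leaves.
- carton_a: Neighbour carton, plain brown card, 100 x 40 x 30 mm high, 0.2 kg, loose; origin at the centre of its underside, x along its length. Must stay where it is.
- carton_b: Neighbour carton, same as carton_a.
- carton_c: Neighbour carton, same as carton_a.
- mug: Bystander: white mug 80 mm wide, 90 mm high; origin at the centre of its underside.
- tape_roll: Bystander: roll of clear tape lying flat, 90 mm across, 40 mm high; origin at the centre of its underside.
- stapler: Bystander: desk stapler 130 mm long, 46 mm high; origin at the centre of its underside.
- stop_bar (a point): Foot of the near face, at mid-width, of the end stop's fixed aluminium cross-bar (190 mm wide, 34 mm high, two thumb screws 12 mm high on it); it stands 42 mm beyond the stop's origin, behind the buffer.
Mind the look-alikes: they are no part of the job. What is shaped like the carton_c but orange is not meant. Leave any blue look-alike of the thin_carton alone.

How it is judged:
By the outcome, as a careful person would: the job done as asked, in the order asked, and still so for the second after the job is handed in, with the robot touching nothing.
It also fails if it takes over 54 s, if anything falls off the work surface, if the arm or the gripper's body presses on something with over 40 N, if the wrist force passes 120 N, or if a joint passes its speed limit or range.

## Working session

There is one attempt and no reset: what is moved stays moved. The work goes in short steps, Python scripts to look and compute and a tool call to move; the robot and the scene stay as the last step left them, time stands still between calls to the robot, and variables do not carry over. Pictures are saved under pics/ and viewed, at most 10 in all, crops included, and the job is handed in when it is done.

Besides the shell and the picture viewer there is one more tool, called after "Emit:" as a command line: name --pt "numbers of a row" for each row, then --argument value for the rest. apply_moves: Moves the arm, as the interface text tells. Its arguments: {"type":"object","properties":{"commands":{"type":"array"}},"required":["commands"]}

```bash
mkdir -p pics
cat > h.py <<'E'
from bench import *
import numpy as np, cv2
def cam(s):
    R=cv2.Rodrigues(np.array(s["rvec"],float))[0]; t=np.array(s["tvec"],float).ravel()
    f=240/np.tan(np.radians(s["vertical_fov"])/2); K=np.array([[f,0,s["cx"]],[0,f,s["cy"]],[0,0,1]])
    return R,t,K
def toworld(s,px,z):
    R,t,K=cam(s); d=R.T@np.linalg.inv(K)@np.array([px[0],px[1],1.]); c=-R.T@t
    return c+d*(z-c[2])/d[2]
def topix(s,P):
    R,t,K=cam(s); p=K@(R@np.asarray(P,float)+t); return p[:2]/p[2]
def save(s,n,box=None,k=1):
    im=s["pixels"][...,::-1]
    if box: im=im[box[1]:box[3],box[0]:box[2]]
    cv2.imwrite("pics/"+n,cv2.resize(im,None,fx=k,fy=k,interpolation=cv2.INTER_CUBIC))
E
python3 - <<'E'
from h import *
for n in("scene","top"):
    s=snapshot(n); save(s,n+"1.png"); R,t,K=cam(s); print(n,-R.T@t,K[0,0],s["cx"],s["cy"])
    for q in ["board","stop","thin_carton","carton_a","stop_bar","mug","tape_roll","stapler"]:
        z={"board":0,"mug":0,"tape_roll":0,"stapler":0}.get(q,.008)
        for d in place_of(n,q): print(q,round(d["score"],2),np.round(d["pixel"]),np.round(toworld(s,d["pixel"],z),3))
o=get_obs();print(o)
E
```

```text
scene [ 1.24735155 -0.77917329  1.18139832] 615.537205383893 317.77044428583895 233.91549357132456
board 0.9 [343. 218.] [0.556 0.052 0.   ]
stop 0.72 [395. 193.] [0.597 0.215 0.008]
stop 0.54 [309. 248.] [ 0.569 -0.085  0.008]
stop 0.24 [418. 270.] [0.803 0.051 0.008]
thin_carton 0.68 [296. 225.] [ 0.492 -0.055  0.008]
thin_carton 0.67 [200. 233.] [ 0.337 -0.244  0.008]
carton_a 0.76 [294. 169.] [0.339 0.089 0.008]
carton_a 0.57 [312. 245.] [ 0.567 -0.072  0.008]
carton_a 0.55 [323. 256.] [ 0.609 -0.078  0.008]
stop_bar 0.94 [405. 188.] [0.606 0.246 0.008]
mug 0.74 [166. 290.] [ 0.414 -0.407  0.   ]
stapler 0.93 [419. 269.] [0.801 0.06  0.   ]
top [ 0.43661579 -0.02538271  1.19800436] 545.7639625482518 319.5733588205044 228.17761715742353
board 0.89 [273. 221.] [0.569 0.055 0.   ]
stop 0.55 [204. 214.] [0.585 0.206 0.008]
thin_carton 0.91 [410. 331.] [ 0.325 -0.237  0.008]
thin_carton 0.78 [322. 255.] [ 0.492 -0.05   0.008]
thin_carton 0.52 [184. 212.] [0.591 0.249 0.008]
carton_a 0.8 [257. 330.] [0.332 0.091 0.008]
carton_a 0.73 [328. 219.] [ 0.57  -0.066  0.008]
carton_a 0.67 [332
[... 298 characters left out ...]
1 0.051 0.   ]
{'time': 0.9, 'joint_positions': array([ 1.07387985e+00,  8.71931412e-02,  1.37067433e+00, -2.74564176e-05,
        1.68359458e+00, -1.03100714e-01]), 'qvel': array([ 0.00133087, -0.00075368, -0.00016355,  0.00048022,  0.00063617,
       -0.00058537]), 'joint_torque': array([ 1.37878968e-03, -3.40025496e+01, -3.02603531e+01,  7.16783549e-02,
        2.33643351e-02,  3.95063310e-06]), 'tool_pos': array([0.21107062, 0.50791847, 0.20552267]), 'ee_rot': array([3.14146555e+00, 4.05783833e-05, 2.74777379e+00]), 'wrist_force': array([-0.30366374, -0.2817282 , -0.88631259]), 'wrist_torque': array([0.03411569, 0.03770169, 0.05238581]), 'finger_force': 0.0, 'width': 0.09402311271217574}
```

Run:
```python
from h import *
s=snapshot("top"); save(s,"topc.png",(170,150,400,300),3.4)
```

```text
(no output)
```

View pics/top1.png

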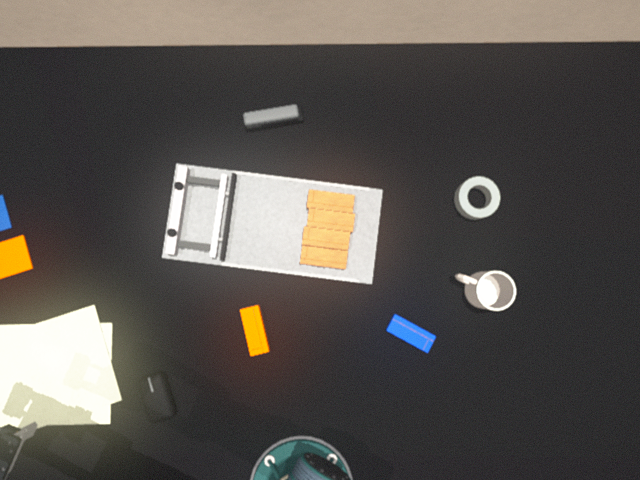

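View pics/scene1.png

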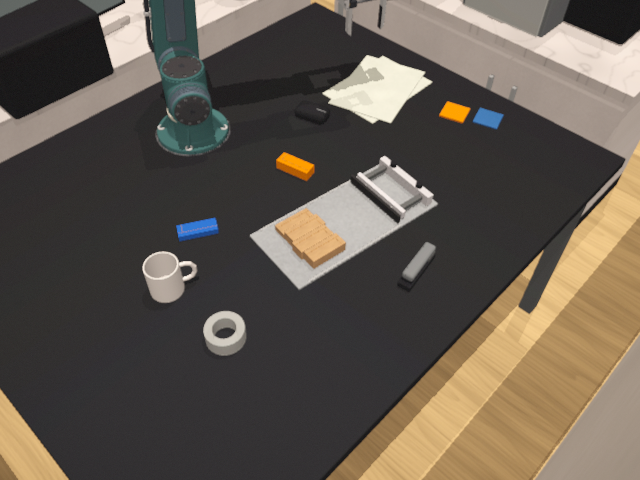

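View pics/topc.png

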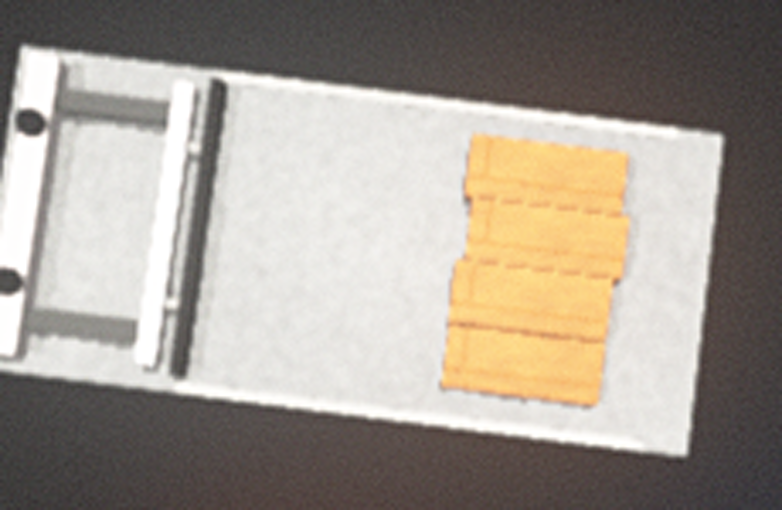

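The top view shows four brown cartons in a row on the board, at about (330,200), (331,218), (327,239) and (325,257). The buffer is at about (231,217). The look-alikes are blue at (410,333) and orange at (255,330). Next I need to see which brown one is lower, so I'll take a close crop from the scene camera.

Run:
```python
from h import *
s=snapshot("scene"); save(s,"scenec.png",(265,195,355,275),7)
```

```text
(no output)
```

View pics/scenec.png

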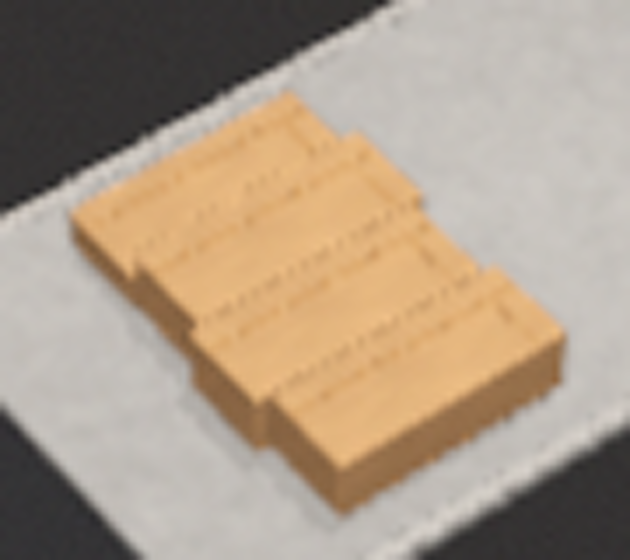

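The crop shows that the left-most carton, at scene (303,224) and top (325,257), is clearly lower: its end face is about 25 px in the crop against about 45 px for the others. It's at the robot-side end of the row, at roughly (0.49,-0.05). I reject the blue one at top (410,333) and the orange one at (255,330). Next I'll measure the board axes and the carton's ends.

Run:
```python
from h import *
s=snapshot("top"); im=s["pixels"]
m=max(masks_of("top","board"),key=lambda d:d["score"])["mask"]
cs=max(cv2.findContours(m.astype(np.uint8),0,1)[0],key=cv2.contourArea)
P=np.array([toworld(s,p[0],.008)[:2] for p in cs],np.float32)
r=cv2.minAreaRect(P); print("board",r)
ends=np.array([[373,284],[382,188]]) 
C=np.array([[443,325,0],[0,0,0]])
c=lambda u,v,z:toworld(s,(u/3.4+170-.35,v/3.4+150-.35),z)[:2]
L1,L2,R1,R2=c(443,388,.026),c(449,325,.026),c(598,404,.026),c(607,340,.026)
for n,v in zip(("L1","L2","R1","R2"),(L1,L2,R1,R2)): print(n,v)
print("len",np.linalg.norm(L1-R1),np.linalg.norm(L2-R2),"wid",np.linalg.norm(L1-L2),np.linalg.norm(R1-R2))
d=L1-R1; print("ang",np.degrees(np.arctan2(d[1],d[0])), "ctr",(L1+L2+R1+R2)/4)
A,B=c(688,456,.008),c(723,132,.008); e=A-B
print("board end",A,B,np.linalg.norm(e),"x ang",np.degrees(np.arctan2(e[1],e[0]))+180-90)
bl,bt=c(180,378,.037),c(219,80,.037); print("buffer",bl,bt)
print(place_of("top","thin_carton")[:3] and [(d["pixel"],d["score"]) for d in place_of("top","thin_carton")])
# brown mask in world at z=.026 per board-axis for edges
```

```text
board ((0.5624358057975769, 0.05510108172893524), (0.459907591342926, 0.21126310527324677), 81.76351928710938)
L1 [ 0.47250014 -0.0030725 ]
L2 [ 0.512206   -0.00740002]
R1 [ 0.46082585 -0.10062427]
R2 [ 0.50111759 -0.10718892]
len 0.09824784318385765 0.10040307907298783 wid 0.03994098490517032 0.040823021617404025
ang 83.175709498955 ctr [ 0.4866624  -0.05457143]
board end [ 0.42710196 -0.1586329 ] [ 0.636196   -0.18688161] 0.21099361825702737 x ang 262.30589614781667
buffer [0.48107144 0.16044834] [0.66914088 0.13582652]
[([322.9, 257.1], 0.8), ([410.8, 331.7], 0.62)]
```

The thin carton's centre is at (0.487,-0.055), and its measured size of 99 x 40 mm matches. The push axis is at about 82.2° and the rear end is at (0.480,-0.104). I'm moving above the place behind it.

Emit:
apply_moves --pt "0 0 -0.0875 0.017 -0.0415 0 5" --pt "0 0 -0.175 0.034 -0.083 0 5" --pt "0 0 -0.2625 0.051 -0.1245 0 5" --pt "0 0 -0.35 0.068 -0.166 0 5" --pt "0 0 -0.4375 0.085 -0.2075 0 5"

```text
time: 1.7
tool_pos: [0.2963, 0.2989, 0.2056]
ee_rot: [3.141, 0.0, 2.307]
wrist_force: [0.6, -0.6, 1.1]
width: 0.0575
finger_force: 0.0
```

Emit:
apply_moves --pt "0 0 -0.0875 0.017 -0.0415 0 5" --pt "0 0 -0.175 0.034 -0.083 0 5" --pt "0 0 -0.2625 0.051 -0.1245 0 5" --pt "0 0 -0.35 0.068 -0.166 0 5" --pt "0 0 -0.4375 0.085 -0.2075 0 5"

```text
time: 2.2
tool_pos: [0.3814, 0.0912, 0.2059]
ee_rot: [3.14, 0.0, 1.869]
wrist_force: [1.1, 0.6, 0.3]
width: 0.0174
finger_force: 0.0
```

Emit:
apply_moves --pt "0 0 -0.0875 0.017 -0.0415 0 5" --pt "0 0 -0.175 0.034 -0.083 0 5" --pt "0 0 -0.2625 0.051 -0.1245 0 5" --pt "0 0 -0.35 0.068 -0.166 0 5" --pt "0 0 -0.4375 0.085 -0.2075 0 5"

```text
time: 2.7
tool_pos: [0.4665, -0.1165, 0.2057]
ee_rot: [3.141, -0.0, 1.431]
wrist_force: [0.3, 0.8, 0.9]
width: 0.0048
finger_force: 0.0
```

Emit:
apply_moves --pt "0 0 0 0.0085 -0.0195 -0.02 5" --pt "0 0 0 0.0085 -0.0195 -0.06 5" --pt "0 0 0 0.0085 -0.0195 -0.1 5" --pt "0 0 0 0.0085 -0.0195 -0.14 5" --pt "0 0 0 0.0085 -0.0195 -0.155 5"

```text
time: 3.2
tool_pos: [0.4715, -0.133, 0.0458]
ee_rot: [-3.134, -0.002, 1.435]
wrist_force: [-0.4, -0.5, -0.8]
width: 0.0049
finger_force: 0.0
```

Run:
```python
from h import *
s=snapshot("scene"); save(s,"close1.png",(240,180,360,270),6)
o=get_obs(); print(o["tool_pos"],o["wrist_force"],o["ee_rot"])
```

```text
[ 0.47083502 -0.13270699  0.04473246] [-0.6024232   0.1037615  -0.70720101] [-3.13197339e+00 -2.47721065e-03  1.43500889e+00]
```

View pics/close1.png

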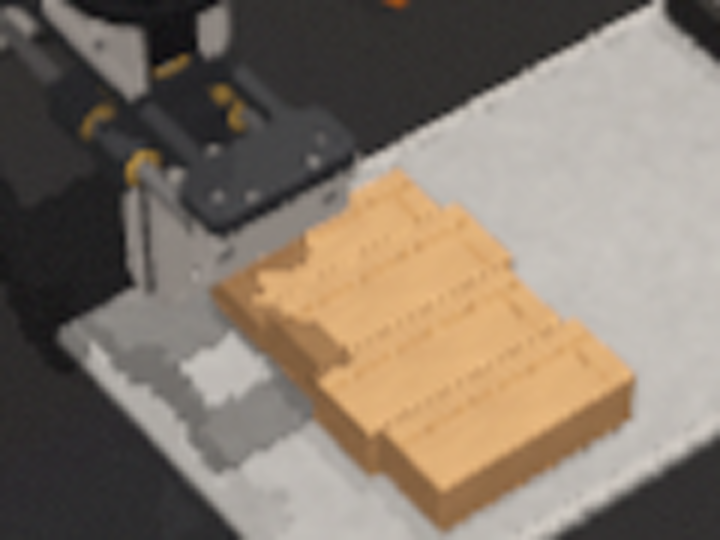

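The crop shows the gripper lined up just behind the low carton, with the fingertips at about (150,280) in the crop and clear of the row. The measured pose lags the commanded one, so I'll let it settle.

Emit:
apply_moves --pt "0 0 0 0 0 0 5" --pt "0 0 0 0 0 0 5" --pt "0 0 0 0 0 0 5" --pt "0 0 0 0 0 0 5" --pt "0 0 0 0 0 0 5"

```text
time: 3.75
tool_pos: [0.4752, -0.1343, 0.0516]
ee_rot: [3.14, 0.001, 1.435]
wrist_force: [-0.1, 0.4, -0.3]
width: 0.005
finger_force: 0.0
```

Run:
```python
from h import *
print(get_obs())
```

```text
{'time': 3.75, 'joint_positions': array([-3.90333954e-01,  4.54118188e-02,  1.72739218e+00,  1.63470309e-05,
        1.36665060e+00, -2.54902691e-01]), 'qvel': array([-0.0009906 ,  0.00413464,  0.00828704, -0.002207  , -0.00155666,
       -0.00082987]), 'joint_torque': array([-2.49832447e-03, -2.99513626e+01, -2.80299997e+01,  6.65230933e-02,
        2.33640784e-02,  2.07885250e-04]), 'tool_pos': array([ 0.47520436, -0.13431094,  0.0515724 ]), 'ee_rot': array([3.13951965e+00, 5.23615497e-04, 1.43536122e+00]), 'wrist_force': array([-0.14559583,  0.44555594, -0.25881459]), 'wrist_torque': array([-0.11097483,  0.0868088 , -0.01059582]), 'finger_force': 0.0, 'width': 0.004974679780097279}
```

Emit:
apply_moves --pt "0 0 0 0 0 -0.012 5" --pt "0 0 0 0 0 -0.024 5" --pt "0 0 0 0 0 -0.033 5" --pt "0 0 0 0 0 -0.037 5" --pt "0 0 0 0 0 -0.039 5"

```text
time: 4.25
tool_pos: [0.4739, -0.1338, 0.0103]
ee_rot: [-3.14, -0.001, 1.435]
wrist_force: [-0.3, -0.3, 0.0]
width: 0.0051
finger_force: 0.0
```

Emit:
apply_moves --pt "0 0 0 0.0004 0.003 0 5" --pt "0 0 0 0.0008 0.006 0 5" --pt "0 0 0 0.0012 0.009 0 5" --pt "0 0 0 0.0016 0.012 0 5" --pt "0 0 0 0.002 0.015 0 5"

```text
time: 4.75
tool_pos: [0.4768, -0.1188, 0.0118]
ee_rot: [3.141, 0.0, 1.436]
wrist_force: [0.3, 0.3, 0.2]
width: 0.0049
finger_force: 0.0
```

Emit:
apply_moves --pt "0 0 0 0.0004 0.003 0 5" --pt "0 0 0 0.0008 0.006 0 5" --pt "0 0 0 0.0012 0.009 0 5" --pt "0 0 0 0.0016 0.012 0 5" --pt "0 0 0 0.002 0.015 0 5"

```text
time: 5.25
tool_pos: [0.4787, -0.1041, 0.0116]
ee_rot: [3.141, 0.0, 1.435]
wrist_force: [-0.9, -0.6, 1.1]
width: 0.0048
finger_force: 0.6
```

Emit:
apply_moves --pt "0 0 0 0.0005 0.004 0 5" --pt "0 0 0 0.0011 0.008 0 5" --pt "0 0 0 0.0016 0.012 0 5" --pt "0 0 0 0.0022 0.016 0 5" --pt "0 0 0 0.0027 0.02 0 5"

```text
time: 5.75
tool_pos: [0.4814, -0.0839, 0.0116]
ee_rot: [3.141, 0.0, 1.435]
wrist_force: [-0.1, -1.9, 1.8]
width: 0.0049
finger_force: 0.9
```

Emit:
apply_moves --pt "0 0 0 0.0005 0.004 0 5" --pt "0 0 0 0.0011 0.008 0 5" --pt "0 0 0 0.0016 0.012 0 5" --pt "0 0 0 0.0022 0.016 0 5" --pt "0 0 0 0.0027 0.02 0 5"

```text
time: 6.25
tool_pos: [0.4841, -0.0638, 0.0116]
ee_rot: [3.141, 0.0, 1.435]
wrist_force: [-0.7, -2.7, 2.0]
width: 0.0048
finger_force: 1.0
```

Run:
```python
from h import *
s=snapshot("scene"); save(s,"close2.png",(260,170,420,290),5)
```

```text
(no output)
```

View pics/close2.png

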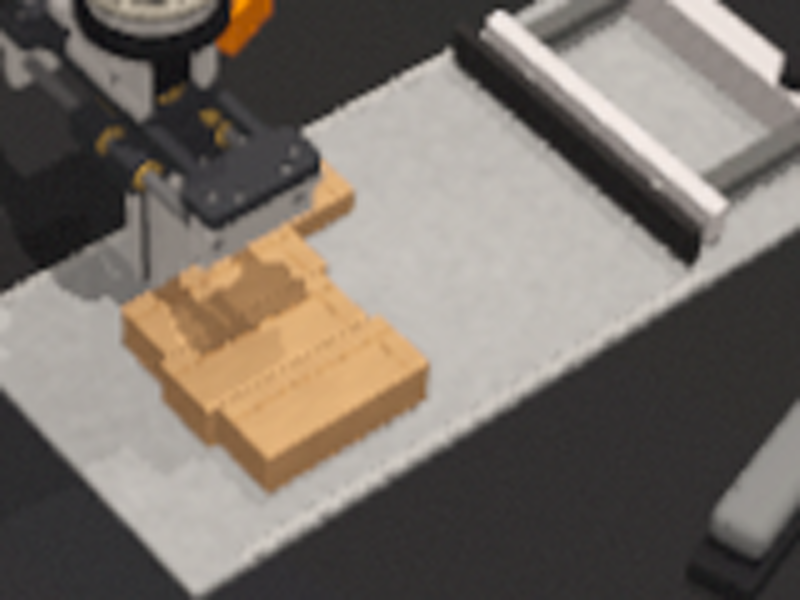

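The crop shows the low carton sliding out along the board, its front at about (345,195), with the neighbours unmoved. The buffer is still well ahead.

Emit:
apply_moves --pt "0 0 0 0.0005 0.004 0 5" --pt "0 0 0 0.0011 0.008 0 5" --pt "0 0 0 0.0016 0.012 0 5" --pt "0 0 0 0.0022 0.016 0 5" --pt "0 0 0 0.0027 0.02 0 5"

```text
time: 6.8
tool_pos: [0.4866, -0.0437, 0.0115]
ee_rot: [-3.142, -0.0, 1.435]
wrist_force: [0.3, -1.4, 1.0]
width: 0.0049
finger_force: 0.9
```

Emit:
apply_moves --pt "0 0 0 0.0005 0.004 0 5" --pt "0 0 0 0.0011 0.008 0 5" --pt "0 0 0 0.0016 0.012 0 5" --pt "0 0 0 0.0022 0.016 0 5" --pt "0 0 0 0.0027 0.02 0 5"

```text
time: 7.3
tool_pos: [0.4893, -0.0237, 0.0114]
ee_rot: [-3.142, -0.0, 1.435]
wrist_force: [-0.1, -1.9, 1.4]
width: 0.0046
finger_force: 0.8
```

Emit:
apply_moves --pt "0 0 0 0.0005 0.004 0 5" --pt "0 0 0 0.0011 0.008 0 5" --pt "0 0 0 0.0016 0.012 0 5" --pt "0 0 0 0.0022 0.016 0 5" --pt "0 0 0 0.0027 0.02 0 5"

```text
time: 7.8
tool_pos: [0.492, -0.0037, 0.0114]
ee_rot: [-3.142, -0.0, 1.435]
wrist_force: [0.1, -0.7, 0.7]
width: 0.0048
finger_force: 0.7
```

Run:
```python
from h import *
s=snapshot("top"); save(s,"close3.png",(190,150,350,290),4)
print(get_obs()["wrist_force"])
```

```text
[ 1.17278039 -0.15388654  0.32409931]
```

View pics/close3.png

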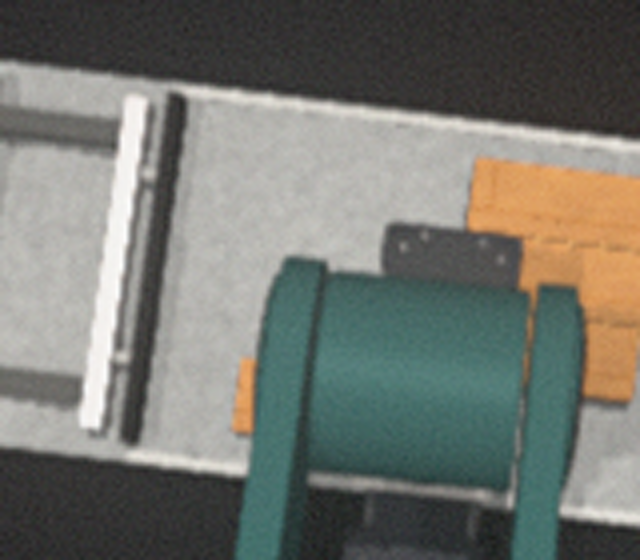

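The crop shows the carton's front edge at x≈237 and square, with the buffer face at x≈147, so the gap is about 45 mm. The tall cartons are in place. I'll close most of the gap and then slow down.

Emit:
apply_moves --pt "0 0 0 0.0005 0.004 0 5" --pt "0 0 0 0.0011 0.008 0 5" --pt "0 0 0 0.0016 0.012 0 5" --pt "0 0 0 0.0022 0.016 0 5" --pt "0 0 0 0.0027 0.02 0 5"

```text
time: 8.35
tool_pos: [0.4947, 0.0163, 0.0114]
ee_rot: [-3.142, -0.0, 1.435]
wrist_force: [-0.1, -0.8, 0.3]
width: 0.0048
finger_force: 0.5
```

Emit:
apply_moves --pt "0 0 0 0.0003 0.0025 0 5" --pt "0 0 0 0.0007 0.005 0 5" --pt "0 0 0 0.001 0.0075 0 5" --pt "0 0 0 0.0013 0.0095 0 5" --pt "0 0 0 0.0015 0.011 0 5"

```text
time: 8.85
tool_pos: [0.4962, 0.0271, 0.0114]
ee_rot: [-3.142, -0.0, 1.435]
wrist_force: [-0.5, -0.4, -0.2]
width: 0.0044
finger_force: 0.3
```

Emit:
apply_moves --pt "0 0 0 0.0001 0.001 0 5" --pt "0 0 0 0.0003 0.002 0 5" --pt "0 0 0 0.0004 0.003 0 5" --pt "0 0 0 0.0005 0.004 0 5" --pt "0 0 0 0.0007 0.005 0 5"

```text
time: 9.35
tool_pos: [0.4969, 0.032, 0.0115]
ee_rot: [3.142, -0.0, 1.435]
wrist_force: [-0.5, -1.0, -0.5]
width: 0.0045
finger_force: 0.3
```

Emit:
apply_moves --pt "0 0 0 0.0001 0.0006 0 5" --pt "0 0 0 0.0002 0.0012 0 5" --pt "0 0 0 0.0002 0.0018 0 5" --pt "0 0 0 0.0003 0.0022 0 5" --pt "0 0 0 0.0003 0.0025 0 5"

```text
time: 9.85
tool_pos: [0.4973, 0.0344, 0.0115]
ee_rot: [3.141, 0.0, 1.435]
wrist_force: [-0.2, -0.3, -0.4]
width: 0.0052
finger_force: 0.3
```

Emit:
apply_moves --pt "0 0 0 0.0001 0.0006 0 5" --pt "0 0 0 0.0002 0.0012 0 5" --pt "0 0 0 0.0002 0.0018 0 5" --pt "0 0 0 0.0003 0.0022 0 5" --pt "0 0 0 0.0003 0.0025 0 5"

```text
time: 10.35
tool_pos: [0.4975, 0.037, 0.0115]
ee_rot: [3.142, 0.0, 1.435]
wrist_force: [-0.6, -0.2, 0.1]
width: 0.0047
finger_force: 0.3
```

Emit:
apply_moves --pt "0 0 0 0.0001 0.0004 0 5" --pt "0 0 0 0.0001 0.0008 0 5" --pt "0 0 0 0.0002 0.0012 0 5" --pt "0 0 0 0.0002 0.0016 0 5" --pt "0 0 0 0.0003 0.002 0 5"

```text
time: 10.85
tool_pos: [0.4979, 0.0389, 0.0115]
ee_rot: [3.142, 0.0, 1.435]
wrist_force: [-0.1, -1.0, 0.0]
width: 0.0046
finger_force: 0.3
```

Emit:
apply_moves --pt "0 0 0 0.0001 0.0004 0 5" --pt "0 0 0 0.0001 0.0008 0 5" --pt "0 0 0 0.0002 0.0012 0 5" --pt "0 0 0 0.0002 0.0016 0 5" --pt "0 0 0 0.0003 0.002 0 5"

```text
time: 11.35
tool_pos: [0.4982, 0.0409, 0.0115]
ee_rot: [3.141, 0.0, 1.435]
wrist_force: [-0.3, -0.6, 0.4]
width: 0.0043
finger_force: 0.3
```

Emit:
apply_moves --pt "0 0 0 0.0001 0.0004 0 5" --pt "0 0 0 0.0001 0.0008 0 5" --pt "0 0 0 0.0002 0.0012 0 5" --pt "0 0 0 0.0002 0.0016 0 5" --pt "0 0 0 0.0003 0.002 0 5"

```text
time: 11.85
tool_pos: [0.4984, 0.0429, 0.0115]
ee_rot: [3.142, 0.0, 1.435]
wrist_force: [-0.6, -0.3, 0.1]
width: 0.0048
finger_force: 0.4
```

Emit:
apply_moves --pt "0 0 0 0.0001 0.0004 0 5" --pt "0 0 0 0.0001 0.0008 0 5" --pt "0 0 0 0.0002 0.0012 0 5" --pt "0 0 0 0.0002 0.0016 0 5" --pt "0 0 0 0.0003 0.002 0 5"

```text
time: 12.35
tool_pos: [0.4988, 0.0449, 0.0115]
ee_rot: [3.141, 0.0, 1.435]
wrist_force: [0.4, -1.6, 0.3]
width: 0.0047
finger_force: 0.7
```

Emit:
apply_moves --pt "0 0 0 0 0.0003 0 5" --pt "0 0 0 0.0001 0.0006 0 5" --pt "0 0 0 0.0001 0.0009 0 5" --pt "0 0 0 0.0001 0.001 0 5" --pt "0 0 0 0.0001 0.001 0 5"

```text
time: 12.85
tool_pos: [0.4988, 0.0455, 0.0115]
ee_rot: [3.142, 0.001, 1.435]
wrist_force: [-1.4, -3.4, 0.4]
width: 0.0046
finger_force: 1.8
```

The carton has touched the buffer. I'll raise the push to about 7.5 N.

Emit:
apply_moves --pt "0 0 0 0 0.0003 0 5" --pt "0 0 0 0.0001 0.0006 0 5" --pt "0 0 0 0.0001 0.0009 0 5" --pt "0 0 0 0.0002 0.0012 0 5" --pt "0 0 0 0.0002 0.0012 0 5"

```text
time: 13.35
tool_pos: [0.4988, 0.0461, 0.0115]
ee_rot: [-3.141, 0.002, 1.435]
wrist_force: [-1.9, -5.8, 0.7]
width: 0.0044
finger_force: 3.1
```

Emit:
apply_moves --pt "0 0 0 0 0.0003 0 5" --pt "0 0 0 0.0001 0.0006 0 5" --pt "0 0 0 0.0001 0.0009 0 5" --pt "0 0 0 0.0001 0.0009 0 5" --pt "0 0 0 0.0001 0.0009 0 5"

```text
time: 13.85
tool_pos: [0.4988, 0.0464, 0.0115]
ee_rot: [-3.141, 0.003, 1.435]
wrist_force: [-2.5, -7.7, 0.9]
width: 0.0046
finger_force: 3.7
```

Emit:
apply_moves --pt "0 0 0 0 0 0 5" --pt "0 0 0 0 0 0 5" --pt "0 0 0 0 0 0 5" --pt "0 0 0 0 0 0 5" --pt "0 0 0 0 0 0 5"

```text
time: 14.35
tool_pos: [0.4988, 0.0465, 0.0115]
ee_rot: [-3.141, 0.003, 1.435]
wrist_force: [-1.6, -7.8, 1.3]
width: 0.0045
finger_force: 3.7
```

Emit:
apply_moves --pt "0 0 0 0 0 0 5" --pt "0 0 0 0 0 0 5" --pt "0 0 0 0 0 0 5" --pt "0 0 0 0 0 0 5" --pt "0 0 0 0 0 0 5"

```text
time: 14.85
tool_pos: [0.4988, 0.0464, 0.0115]
ee_rot: [-3.141, 0.003, 1.435]
wrist_force: [-2.7, -7.2, 1.6]
width: 0.0048
finger_force: 3.7
```

Emit:
apply_moves --pt "0 0 0 0 0 0 5" --pt "0 0 0 0 0 0 5" --pt "0 0 0 0 0 0 5" --pt "0 0 0 0 0 0 5" --pt "0 0 0 0 0 0 5"

```text
time: 15.35
tool_pos: [0.4988, 0.0464, 0.0116]
ee_rot: [-3.141, 0.003, 1.435]
wrist_force: [-2.4, -7.9, 1.3]
width: 0.0046
finger_force: 3.7
```

About 7.5 N held for more than 1.5 s. Now I'll release slowly.

Emit:
apply_moves --pt "0 0 0 0 -0.0003 0 5" --pt "0 0 0 -0.0001 -0.0006 0 5" --pt "0 0 0 -0.0001 -0.0009 0 5" --pt "0 0 0 -0.0002 -0.0012 0 5" --pt "0 0 0 -0.0002 -0.0015 0 5"

```text
time: 15.85
tool_pos: [0.4988, 0.0464, 0.0115]
ee_rot: [-3.141, 0.0, 1.435]
wrist_force: [-2.1, -4.2, 1.0]
width: 0.0045
finger_force: 2.1
```

Emit:
apply_moves --pt "0 0 0 0 -0.0003 0 5" --pt "0 0 0 -0.0001 -0.0006 0 5" --pt "0 0 0 -0.0001 -0.0009 0 5" --pt "0 0 0 -0.0002 -0.0012 0 5" --pt "0 0 0 -0.0002 -0.0015 0 5"

```text
time: 16.35
tool_pos: [0.4988, 0.0456, 0.0115]
ee_rot: [3.141, -0.001, 1.435]
wrist_force: [-1.1, -1.3, 0.3]
width: 0.0052
finger_force: 0.7
```

Emit:
apply_moves --pt "0 0 0 0 -0.0003 0 5" --pt "0 0 0 -0.0001 -0.0006 0 5" --pt "0 0 0 -0.0001 -0.0009 0 5" --pt "0 0 0 -0.0002 -0.0012 0 5" --pt "0 0 0 -0.0002 -0.0015 0 5"

```text
time: 16.85
tool_pos: [0.4986, 0.0437, 0.0115]
ee_rot: [3.141, -0.0, 1.435]
wrist_force: [-0.5, -0.0, 0.5]
width: 0.0047
finger_force: 0.0
```

Emit:
apply_moves --pt "0 0 0 -0.0001 -0.001 0 5" --pt "0 0 0 -0.0003 -0.002 0 5" --pt "0 0 0 -0.0007 -0.005 0 5" --pt "0 0 0 -0.0014 -0.01 0 5" --pt "0 0 0 -0.002 -0.015 0 5"

```text
time: 17.35
tool_pos: [0.4965, 0.0281, 0.0115]
ee_rot: [3.142, 0.0, 1.435]
wrist_force: [0.2, 0.0, 0.5]
width: 0.0049
finger_force: 0.0
```

Emit:
apply_moves --pt "0 0 0 0 0 0.01 5" --pt "0 0 0 0 0 0.03 5" --pt "0 0 0 0 0 0.06 5" --pt "0 0 0 0 0 0.1 5" --pt "0 0 0 0 0 0.14 5"

```text
time: 17.85
tool_pos: [0.4962, 0.0285, 0.1533]
ee_rot: [-3.142, -0.0, 1.435]
wrist_force: [0.8, -0.0, 0.4]
width: 0.0046
finger_force: 0.0
```

Emit:
apply_moves --pt "0 0 0 -0.01 -0.04 0.01 5" --pt "0 0 0 -0.02 -0.08 0.02 5" --pt "0 0 0 -0.03 -0.12 0.02 5" --pt "0 0 0 -0.04 -0.16 0.02 5" --pt "0 0 0 -0.05 -0.2 0.02 5"

```text
time: 18.35
tool_pos: [0.4461, -0.173, 0.1728]
ee_rot: [3.14, 0.0, 1.435]
wrist_force: [0.6, -0.1, 0.7]
width: 0.0046
finger_force: 0.0
```

Run:
```python
from h import *
s=snapshot("scene"); a=s["pixels"][160:290,260:440]
s=snapshot("top"); b=s["pixels"][150:300,160:400]
a=cv2.resize(a,None,fx=2.2,fy=2.2,interpolation=2); b=cv2.resize(b,None,fx=400/240,fy=286/150,interpolation=2)
a=cv2.resize(s["pixels"][150:300,160:400],None,fx=3.3,fy=3.3,interpolation=2); cv2.imwrite("pics/endtop.png",a[...,::-1])
s=snapshot("scene"); save(s,"endscene.png",(260,160,440,290),4.4)
```

```text
(no output)
```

View pics/endtop.png

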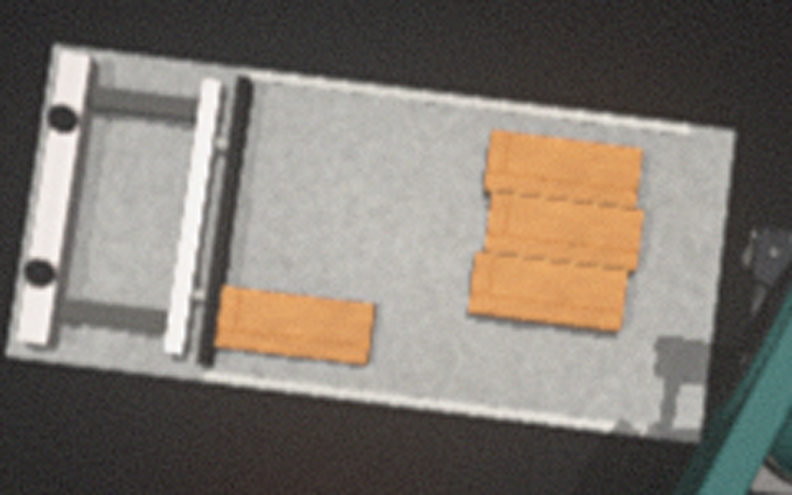

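View pics/endscene.png

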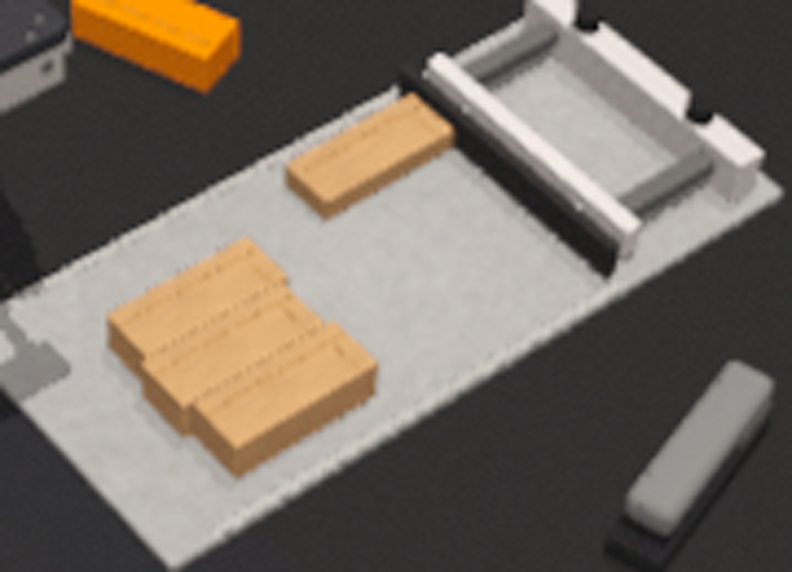

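Both views show the thin carton flat and square against the buffer, with its front at (222,318) in the top crop. The three taller cartons are in place and the arm is clear.

```bash
python3 -c "
from bench import *
print(close_job())"
```

```text
the job is handed in; nothing more can be done
None
```

The job is handed in: the thin carton was slid endways out of the row, pressed at about 7.5 N for about 1.5 s, released slowly and left square against the buffer, with the three taller cartons where they lay.

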